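# Flick the lift's pawl free with the release rod and lower the load

## Task

Lower the load of the small robot lift. Take the release rod by its handle, reach with its shaft under the front guard plate and beneath the side pin of the ratchet pawl, and flick the pawl up and back until it tips over and stays back; touch the pawl only with the rod, not with the fingers. Then gently press the cap on the toothed bar all the way down, and leave the rod lying in the flat tray with the other things on the bench undisturbed.

Things in the scene. Friction and masses are not known exactly. Their poses are not given: they have to be found in the camera images.
- lift: Lift module of aluminium channel fixed to the bench, base 270 x 160 x 10 mm. Origin on the bench, 60 mm behind the base's front edge, below the pawl's pivot; x away from the front (which faces the robot within 15 degrees), y left, z up. Toothed bar (24 mm wide) at x 46 to 66 mm, its teeth from x 34 mm; two 200 mm uprights behind it (x 80 to 105, y +-48 to 73 mm).
- housing_top (a point): Middle of the top of the pawl housing at the front of the lift, at the lift's (3, 18, 231) mm. Housing: x -26 to 45 mm, side plates 4 mm thick at y -36 (aluminium) and +72 (clear), a clear 4 mm cover on top; the front is open below the guard. Between the pawl (y 6 mm) and the left plate (y 70 mm) it is empty but for the pin.
- pawl (a joint): Steel ratchet pawl, 55 mm tall, round counterweight on its right; level hinge along the lift's y through the lift's (0, 0, 180) mm. rad: 0 = engaged, nose leaning away from the front into the bar, blocks it; grows as the pin goes up and back to the front. Lifting takes under 1 N. Let go below about 0.53 it falls back to 0; beyond, it tips over to its stop at 1.15 and stays (freed).
- pin_mid (a point): Middle of the pawl's side pin: steel, 10 mm thick, along the lift's y from y 6 to 58 mm. It circles the pivot at 32 mm: engaged at the lift's (28, 34, 196) mm, freed at about (-3, 34, 212) mm. From below, a shaft that rises away from the front at 30 to 45 degrees, under the guard and under the pin, tips the pawl over when raised about 25 mm square to itself after touching the pin.
- guard_edge (a point): Middle of the lower edge of the guard plate on the left half of the housing's front: at the lift's (-24, 36, 188) mm, 52 mm in front of the pin's axis and 8 mm lower. Plate 4 mm thick, y 2 to 74 mm, z 188 to 227 mm. Because of it a level shaft cannot lift the pin far enough.
- carriage (a joint): The load carriage: toothed bar, cap on its top, and a platform behind the mast carrying a battery pack. m, downward: 0 = highest, starts 0 to 0.010 (raised), 0.06 = fully down. It stays where it is left (gear drag); with the pawl freed it takes about 3 to 10 N to press it down, with the pawl engaged it is blocked at about 0.017.
- cap_top (a point): Centre of the top face of the black round cap (50 mm across, 14 mm thick) on the toothed bar; at the lift's x 54, y 0 mm; height 310 mm minus the carriage value. Press here, straight down.
- rod: Release rod, 200 mm long, about 0.14 kg: black square handle 85 (x) x 26 (y) x 30 (z) mm, round steel shaft 10 mm thick, 115 mm long. Origin under the middle of the handle; x along the shaft to its tip, z up as it lies; shaft axis 15 mm above the origin. Balances 30 mm ahead of the origin. Starts on the bench left or right of the lift, tip pointing away from the robot.
- rod_tip (a point): End of the shaft, 157.5 mm ahead of the rod's origin, 15 mm up.
- rod_tail (a point): Rear end of the handle, 42.5 mm behind the rod's origin, 15 mm up.
- tray: Flat open grey tray, fixed to the bench, outside 280 (x) x 160 (y) x 20 mm, walls and floor 4 mm. Origin on the bench under its centre, x along its length. On the other side of the lift from the rod.
- wheel_a: Bystander: robot wheel lying flat, 96 mm across, 38 mm tall; origin under its centre.
- channel: Bystander: U-shaped aluminium channel 200 x 48 x 48 mm, open side up; origin under its centre, x along it.
- gearmotor: Bystander: gearmotor lying down, 160 mm long, 40 mm tall; x along it, origin on the bench under it.
- battery: Bystander: black battery brick 110 x 60 x 28 mm; origin under its centre.
- spanner: Bystander: open-ended steel spanner lying on the bench, handle to its -x.
Things that resemble listed ones, but are neither listed nor needed, are in the scene too. What is shaped like the rod but white is not meant.

How it is judged:
On the way, in this order (a step that is already met when the one before it is completed fails the run):
1. the held rod lifts the engaged pawl while the load is still up (contact force between rod and pawl above 0.02 N and value of joint pawl above 0.2 rad and value of joint carriage below 0.03 m and contact force between the fingers and rod above 0.3 N).
2. the pawl is tipped over to its stop, clear of the rod, the load still up (value of joint pawl above 1.05 rad and value of joint carriage below 0.03 m and contact force between rod and pawl below 0.02 N), for 0.2 s.
3. the load is pressed fully down (value of joint carriage above 0.055 m), for 0.2 s.
At the end, for the whole second after the job is handed in: The carriage is down (at least 55 of its 60 mm), the pawl is still tipped back at its stop (above 1.05 rad), and the rod lies still, wholly inside the tray (both ends within its walls and no higher than 34 mm above the bench) (value of joint carriage above 0.055 m and value of joint pawl above 1.05 rad and x of rod_tip in the frame of tray between -0.134 and 0.134 m and y of rod_tip in the frame of tray between -0.074 and 0.074 m and z of each of rod_tip, rod_tail in the frame of tray below 0.034 m and x of rod_tail in the frame of tray between -0.134 and 0.134 m and y of rod_tail in the frame of tray between -0.074 and 0.074 m and linear speed of rod below 0.02 m/s); the robot touches nothing.
It fails at once if the fingers touch the pawl (contact force between the fingers and pawl above 0.5 N).
It fails at once if the load is slammed down (faster than 0.3 m/s) (velocity of joint carriage above 0.3 m/s).
It fails at once if the rod is dropped (falls free faster than 1 m/s) (linear speed of rod above 1 m/s and contact force between the fingers and rod below 0.1 N).
It fails at once if a bystander is shifted by more than 40 mm (distance of any of wheel_a, channel, gearmotor, battery, spanner from where it was at the start of the episode above 0.04 m).
It also fails if it takes over 66 s, if anything falls off the work surface, if the arm or the gripper's body presses on something with over 40 N, if the wrist force passes 120 N, or if a joint passes its speed limit or range.

## Robot

A 6-joint arm with a two-finger parallel gripper is mounted at the origin on the work surface. World frame = base frame: x ahead of the robot, y to its left, z up, the work surface at z = 0. Lengths are in m, angles in rad, forces in N, time in s.
With the tool pointing down it reaches from about 0.375 to 0.9 m from the base axis. Payload 3.1 kg.
Tool frame: the origin (TCP) lies on the front face of the gripper's body, between the roots of the fingers; the fingertips stand 73 mm ahead of it and the grasp point (between the pads) lies 54 mm ahead of it (manip.tips_ahead is the distance from the TCP to the fingertips, in m); z points along the fingers, y is the line along which they close (so a half turn about z gives the same grasp; the last joint's range is limited). The gripper opens to 85 mm and grips with 20 to 120 N. Pads are 22 mm wide; open, the fingers measure 114 mm over their backs; the gripper's body (76 mm by 85 mm) begins 54 mm behind the grasp point. The pads swing forward as they close: fully open they stand 13 mm farther back than shut.
Start: joints at [-1.315, 0.527, 1.433, -0, 1.181, -0.178], TCP at [0.263, -0.567, 0.304] pointing down, gripper open.
Joint ranges: [-3.08, 3.08], [-0.75, 2.2], [0.22, 2.44], [-1.43, 4.57], [0, 2.65], [-2.85, 2.85]. Speed limits (rad/s): [2.79, 2.79, 3.14, 3.14, 3.14, 3.14].

## Interface

Orientations are given as a unit quaternion [x, y, z, w].
In Python, from station import sense, eyes, workorder, manip gives the robot as it stands.
- The arm moves only by the shell command python3 -m inch 'ROWS' [OPENING] [FORCE]. ROWS is JSON, a list of rows, each an object of numbers: "dx", "dy", "dz": the shift along the tool's x, y, z in cm; "wx", "wy", "wz": the turn, a rotation vector about the tool's x, y, z in degrees. In form: [{"dx": .., "dy": .., "dz": .., "wx": .., "wy": .., "wz": ..}, ...]. A call has 1 to 10 rows; each row shifts and turns the commanded pose from where the row before left it, along the tool's axes as they then stand; what a row does not reach is not made up. A row lasts 1/8 s, in which the tool goes at most 62.5 mm and 10.7 degrees, less where a joint would pass 70% of its speed; a pose out of reach is approached as far as the arm can. A call with a gripper value outside its range is refused whole. OPENING is the opening, from 0 (shut) to 1 (fully open), set as the call begins (- or left out, the last holds). The fingers move at their own pace and stop on an object; FORCE is the grip in N (left out, the last holds). Time passes only in rows, so rows that do not move let the fingers close. It gives the time, the measured TCP pose, the force, the opening and the grip force at its end, in the units of the state.
- sense(): the state, without advancing time (a new reading comes with each control period).
- eyes.snapshot(name): name is "side" or "top"; returns the picture (400x640x3 uint8, red, green, blue); there is no depth.
- eyes.camera_params(name): a dict with "fx", "fy", "cx", "cy" (pixels), "rvec" (rotation vector, rad) and "tvec" (3), from world to camera coordinates, as OpenCV has them. Camera axes: x right, y down, z forward; pixel columns grow to the right and rows downward; lengths in m; the calibration is good to about 2 mm. A picture is of the moment at which its call begins. camera_params takes no time and is no camera call.
- workorder.sign_off(): hands the job in; it is judged then, once.
The state is a dict: "t": time; "q": joint angles; "qd": joint speeds; "tau": joint torques, N m; "tcp_pos": TCP position; "tool_rot": TCP orientation; "force": force on the tool from outside, world axes, zero at the start; "ft_torque": the same for the moment, N m; "finger_gap": opening from 0.0 (shut) to 1.0 (fully open); "gripper_force": force on a finger pad.
Only numpy, scipy, OpenCV 4.12 (cv2) and the standard library are available. Lean on these libraries where they do the work, as an engineer would, in place of code of your own. Each camera call takes 0.05 s, during which the arm holds its last target. There are 200 camera calls.

## Working session

There is one attempt and no reset: what is moved stays moved. The work goes in short steps, Python scripts to look and compute and a shell command to move; the robot and the scene stay as the last step left them, time stands still between calls to the robot, and variables do not carry over. Pictures are saved under pics/ and viewed, at most 10 in all, crops included, and the job is handed in when it is done.

```bash
mkdir -p pics; ls; python3 - <<'E'
from station import sense, eyes, manip
import cv2
for n in("side","top"):
    im=eyes.snapshot(n); cv2.imwrite(f"pics/{n}0.png",im[:,:,::-1]); print(n,eyes.camera_params(n))
print(sense())
E
```

```text
pics
side {'fx': 442.36995003655636, 'fy': 442.36995003655636, 'cx': 312.2346482855249, 'cy': 192.8965331320937, 'rvec': array([ 0.73195913, -2.67816363,  0.97930354]), 'tvec': array([0.45643921, 0.33862307, 1.39173273])}
top {'fx': 410.0695480461833, 'fy': 410.0695480461833, 'cx': 319.7173901173541, 'cy': 199.1993015699218, 'rvec': array([ 2.12690923, -2.13929897,  0.1540131 ]), 'tvec': array([-0.01116822,  0.56498179,  1.42778982])}
{'t': 0.1, 'q': array([-1.31450879e+00,  5.28405223e-01,  1.43379066e+00,  1.09953733e-05,
        1.18142331e+00, -1.78470610e-01]), 'qd': array([ 0.00201271, -0.00186507, -0.00243127,  0.0013861 ,  0.00014661,
        0.00116405]), 'tau': array([-3.85066651e-04, -4.43304527e+01, -1.78586680e+01, -2.45695792e-04,
        3.86085041e-03, -4.28562188e-06]), 'tcp_pos': array([ 0.26315735, -0.56633055,  0.30300642]), 'tool_rot': array([ 9.76466011e-01,  2.15668966e-01, -3.43345354e-05, -1.01269856e-03]), 'force': array([ 0.28991131,  0.05811928, -0.36020771]), 'ft_torque': array([-0.02833904, -0.02073254, -0.02401358]), 'gripper_force': 0.0, 'finger_gap': 1.0006446575538126}
```

View pics/side0.png

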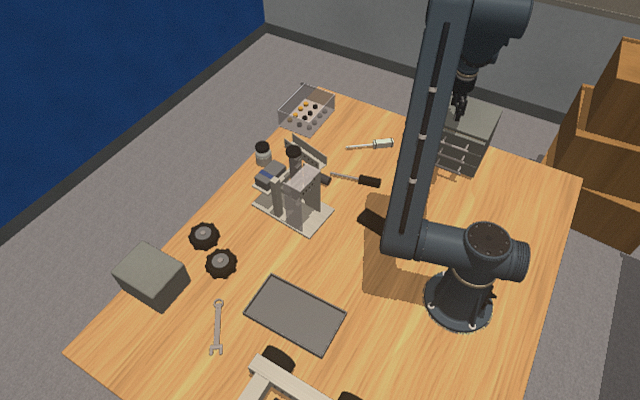

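View pics/top0.png

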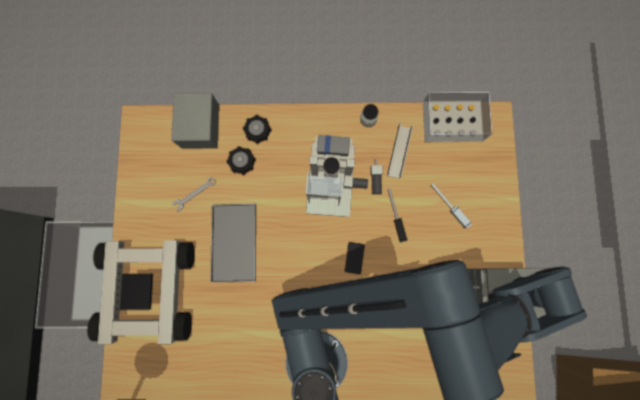

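The side picture shows the lift near (295,195), the tray at (295,313) and the rod's handle at (369,181). In the top picture the lift is at (330,185), the tray at (234,243) and the spanner at (195,194). 

Rod candidates:
- Top (401,230)–(391,192), black handle. This fits the description.
- Top (460,217), white handle. This is the decoy.
- Top (355,258), a black brick. This is the battery.
- Top (376,178), the gearmotor.

Next is a close crop of the rod and lift.

```bash
cat > h.py <<'E'
import numpy as np, cv2
from station import sense, eyes, manip
from scipy.spatial.transform import Rotation as R
P={}
for n in("side","top"):
    c=eyes.camera_params(n); K=np.array([[c['fx'],0,c['cx']],[0,c['fy'],c['cy']],[0,0,1]])
    M=cv2.Rodrigues(c['rvec'])[0]; P[n]=(K,M,c['tvec'])
def ray(n,uv):
    K,M,t=P[n]; return -M.T@t, M.T@np.linalg.solve(K,[*uv,1])
def onz(n,uv,z):
    o,d=ray(n,uv); return o+d*(z-o[2])/d[2]
def proj(n,X):
    K,M,t=P[n]; p=(K@(M@np.atleast_2d(X).T+t[:,None])); return (p[:2]/p[2]).T
def tri(uvs,uvt):
    A=[];b=[]
    for n,uv in(("side",uvs),("top",uvt)):
        o,d=ray(n,uv); d/=np.linalg.norm(d); Q=np.eye(3)-np.outer(d,d); A.append(Q); b.append(Q@o)
    return np.linalg.lstsq(np.vstack(A),np.hstack(b),rcond=None)[0]
def crop(im,x0,y0,w,h,s): 
    c=cv2.resize(im[y0:y0+h,x0:x0+w],None,fx=s,fy=s,interpolation=cv2.INTER_CUBIC)
    for i in range(0,w,10): cv2.putText(c,str(x0+i),(i*s,8),0,.28,(0,0,255),1); cv2.line(c,(i*s,9),(i*s,14),(0,0,255),1)
    for j in range(10,h,10): cv2.putText(c,str(y0+j),(0,j*s),0,.28,(0,0,255),1)
    return c
E
python3 - <<'E'
from h import *
t=cv2.imread("pics/top0.png"); s=cv2.imread("pics/side0.png")
a=crop(t,290,120,130,130,4)
cv2.imwrite("pics/c1.png",a)
cv2.imwrite("pics/c2.png",crop(s,235,120,150,120,5))
for n in P: print(n,-P[n][1].T@P[n][2])
E
```

```text
side [0.04480759 0.77746866 1.28586823]
top [ 0.33372401 -0.03362589  1.49846939]
```

View pics/c1.png

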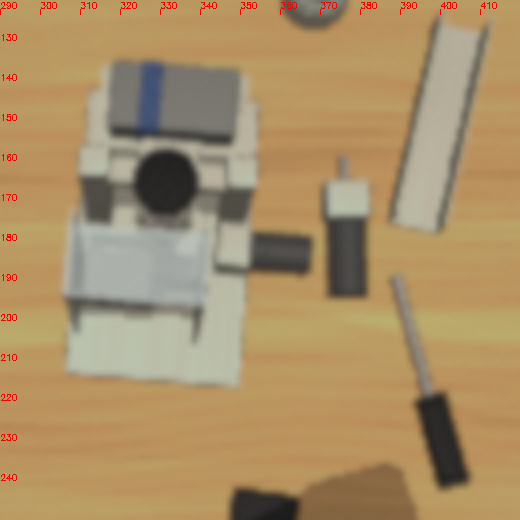

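View pics/c2.png

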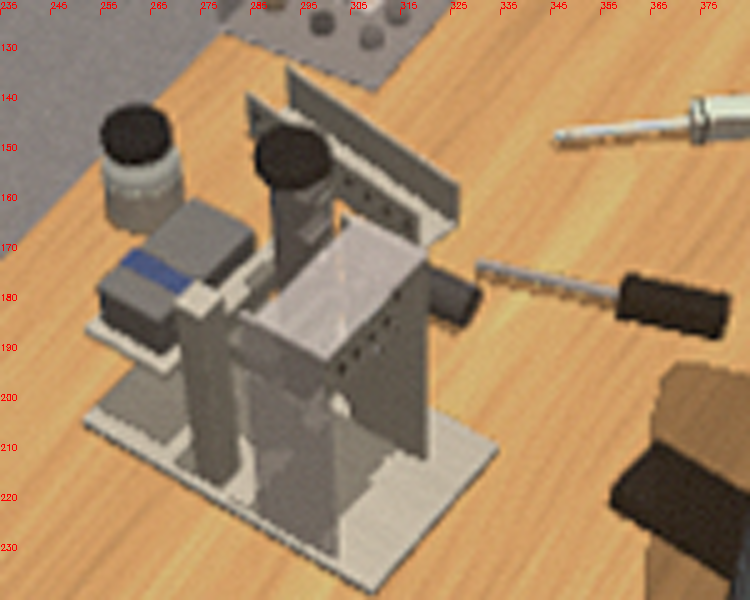

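```bash
cat > fit.py <<'E'
from h import *
from scipy.optimize import least_squares
def fit(obs,x0):
    def T(p,X): 
        c,s=np.cos(p[2]),np.sin(p[2]); X=np.array(X,float); return np.array([p[0]+c*X[0]-s*X[1],p[1]+s*X[0]+c*X[1],X[2]])
    f=lambda p: np.hstack([proj(n,T(p,X))[0]-uv for n,uv,X in obs])
    r=least_squares(f,x0,loss='soft_l1'); print(r.x,np.degrees(r.x[2])); print(np.round(r.fun.reshape(-1,2),1).tolist()); return r.x
E
python3 - <<'E'
from fit import *
C=lambda x,y:(290+x/4,120+y/4); S=lambda x,y:(235+x/5,120+y/5)
lift=[("top",C(65,373),(-.06,.08,.01)),("top",C(239,386),(-.06,-.08,.01)),
("side",S(373,595),(-.06,.08,.0)),("side",S(498,450),(-.06,-.08,.01)),("side",S(83,422),(.21,.08,.01)),
("side",S(330,358),(-.026,.072,.231)),("side",S(428,252),(-.026,-.036,.231)),("side",S(240,312),(.045,.072,.231)),
("top",C(65,297),(-.026,.072,.231)),("top",C(206,307),(-.026,-.036,.231))]
L=fit(lift,[.5,0,0])
rod=[("top",C(396,276),(.1575,0,.015)),("top",C(415,402),(.0425,.013,.03)),("top",C(446,393),(.0425,-.013,.03)),("top",C(438,489),(-.0425,.013,.03)),("top",C(470,480),(-.0425,-.013,.03)),
("side",S(478,266),(.1575,0,.015)),("side",S(625,273),(.0425,-.013,.03)),("side",S(729,296),(-.0425,-.013,.03)),("side",S(620,295),(.0425,.013,.03))]
r=fit(rod,[.5,-.3,0])
tr=[("top",(211.5,204.5),(.14,.08,.02)),("top",(256,204.5),(.14,-.08,.02)),("top",(256,281.5),(-.14,-.08,.02)),("top",(211,281.5),(-.14,.08,.02)),
("side",(272,275),(.14,-.08,.02)),("side",(346,317),(-.14,-.08,.02)),("side",(244,312),(.14,.08,.02)),("side",(321,354),(-.14,.08,.02))]
t=fit(tr,[.4,.3,0])
print("cap",tri(S(294,152),C(165,181)))
np.savez("poses.npz",L=L,r=r,t=t)
E
```

```text
[ 0.57247509 -0.04762482 -0.07687207] -4.40444536145039
[[-0.3, -0.0], [-0.1, -0.2], [0.5, 0.8], [0.7, -1.5], [-0.7, -0.4], [0.4, -0.3], [0.3, 0.2], [0.5, -0.7], [-0.3, -0.3], [-1.2, -0.4]]
[ 0.45329344 -0.30207408  0.22705305] 13.009181726587038
[[-0.5, -0.3], [0.1, -1.0], [-0.7, -0.5], [0.5, 0.3], [-0.5, 0.9], [0.1, -0.4], [0.3, -0.4], [1.2, -0.2], [-0.3, -0.0]]
[0.41371934 0.29824583 0.01132391] 0.6488120284036341
[[0.5, -0.2], [-0.3, -1.0], [-1.0, 0.1], [-1.0, 0.8], [-0.4, -3.1], [2.0, -5.2], [-1.3, -0.3], [1.3, 3.3]]
cap [ 0.62571283 -0.0526247   0.30711701]
```

Reprojection agrees to about 1 px. The triangulated cap (.626, -.053, .307) matches the fitted lift pose, so these estimates hold:
- Lift at (.572, -.048), yaw -4.4°.
- Rod at (.453, -.302), yaw 13°. It has a black handle and starts to the right of the lift.
- Tray at (.414, .298).

Now I move over the rod.

```bash
python3 -m inch '[{"dx":3.79,"dy":-1.94,"dz":1.8},{"dx":3.79,"dy":-1.94,"dz":1.8},{"dx":3.79,"dy":-1.94,"dz":1.8},{"dx":3.79,"dy":-1.94,"dz":1.8},{"dx":3.79,"dy":-1.94,"dz":1.8},{"dx":3.79,"dy":-1.94,"dz":1.8},{"dx":3.79,"dy":-1.94,"dz":1.8},{"dx":3.79,"dy":-1.94,"dz":1.8},{"wz":6},{"wz":6}]' 1
cat > st.py <<'E'
from h import *
s=sense(); r=R.from_quat(s['tool_rot']); m=r.as_matrix()
print('t',s['t'],'tcp',s['tcp_pos'].round(4),'q',s['q'].round(3),'F',s['force'].round(1),'gap',round(s['finger_gap'],3),'gf',round(s['gripper_force'],1))
print('xaxis yaw',np.degrees(np.arctan2(m[1,0],m[0,0])).round(2),'pitch up',np.degrees(np.arcsin(m[2,0])).round(2),'roll',np.degrees(np.arcsin(m[2,1])).round(2))
def rows(W,yawonly=None): return (m.T@(np.array(W)-s['tcp_pos']))*100
E
python3 - <<'E'
from st import *
print(rows([.4728,-.2976,.078]))
im=eyes.snapshot("side"); cv2.imwrite("pics/s2.png",crop(im[:,:,::-1].copy(),290,100,130,110,6))
E
```

```text
t 0.1 tcp [ 0.2632 -0.5663  0.303 ] q [-1.315  0.528  1.434  0.     1.181 -0.178] F [ 0.3  0.1 -0.4] gap 1.001 gf 0.0
xaxis yaw 24.91 pitch up 0.02 roll -0.11
[ 30.32429757 -15.49839748  22.54278233]invalid input at $[0]: expected keys dx, dy, dz, wx, wy, wz
```

View pics/s2.png

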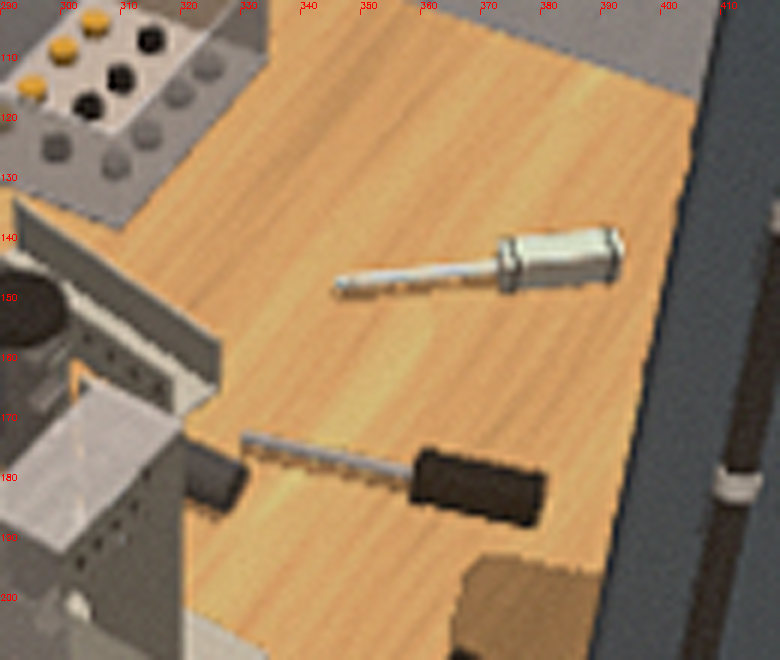

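The call was refused because every row needs all six keys, so the arm did not move. The crop confirms the black-handled rod at (368,182), tip at (331,173), and the white decoy at (382,143).

```bash
python3 -m inch '[{"dx":3.79,"dy":-1.94,"dz":1.8,"wx":0,"wy":0,"wz":0},{"dx":3.79,"dy":-1.94,"dz":1.8,"wx":0,"wy":0,"wz":0},{"dx":3.79,"dy":-1.94,"dz":1.8,"wx":0,"wy":0,"wz":0},{"dx":3.79,"dy":-1.94,"dz":1.8,"wx":0,"wy":0,"wz":0},{"dx":3.79,"dy":-1.94,"dz":1.8,"wx":0,"wy":0,"wz":0},{"dx":3.79,"dy":-1.94,"dz":1.8,"wx":0,"wy":0,"wz":0},{"dx":3.79,"dy":-1.94,"dz":1.8,"wx":0,"wy":0,"wz":0},{"dx":3.79,"dy":-1.94,"dz":1.8,"wx":0,"wy":0,"wz":0},{"dx":0,"dy":0,"dz":0,"wx":0,"wy":0,"wz":6},{"dx":0,"dy":0,"dz":0,"wx":0,"wy":0,"wz":6}]' 1
python3 - <<'E'
from st import *
print(rows([.4728,-.2976,.078]))
E
```

```text
t: 1.4
tcp_pos: [0.4733, -0.2973, 0.1593]
tool_rot: [0.994, 0.112, -0.0, -0.0]
force: [0.6, 0.6, 0.5]
finger_gap: 1.001
gripper_force: 0.0
t 1.4 tcp [ 0.4733 -0.2973  0.1593] q [-0.761  0.648  1.717 -0.     0.777  0.586] F [0.6 0.6 0.5] gap 1.001 gf 0.0
xaxis yaw 12.82 pitch up -0.04 roll -0.05
[-0.04649933  0.02210203  8.12761822]
```

```bash
python3 -m inch '[{"dx":0,"dy":0,"dz":2.5,"wx":0,"wy":0,"wz":0},{"dx":0,"dy":0,"dz":2.5,"wx":0,"wy":0,"wz":0},{"dx":0,"dy":0,"dz":2,"wx":0,"wy":0,"wz":0},{"dx":0,"dy":0,"dz":1.1,"wx":0,"wy":0,"wz":0},{"dx":0,"dy":0,"dz":0,"wx":0,"wy":0,"wz":0}]' 1
python3 -m inch '[{"dx":0,"dy":0,"dz":0,"wx":0,"wy":0,"wz":0},{"dx":0,"dy":0,"dz":0,"wx":0,"wy":0,"wz":0},{"dx":0,"dy":0,"dz":0,"wx":0,"wy":0,"wz":0},{"dx":0,"dy":0,"dz":0,"wx":0,"wy":0,"wz":0},{"dx":0,"dy":0,"dz":0,"wx":0,"wy":0,"wz":0},{"dx":0,"dy":0,"dz":0,"wx":0,"wy":0,"wz":0},{"dx":0,"dy":0,"dz":0,"wx":0,"wy":0,"wz":0},{"dx":0,"dy":0,"dz":0,"wx":0,"wy":0,"wz":0}]' 0 70
python3 -m inch '[{"dx":0,"dy":0,"dz":-2,"wx":0,"wy":0,"wz":0},{"dx":0,"dy":0,"dz":-3,"wx":0,"wy":0,"wz":0},{"dx":0,"dy":0,"dz":-3,"wx":0,"wy":0,"wz":0},{"dx":0,"dy":0,"dz":-2,"wx":0,"wy":0,"wz":0},{"dx":0,"dy":0,"dz":0,"wx":0,"wy":0,"wz":0}]'
python3 - <<'E'
from st import *
im=eyes.snapshot("side"); a=crop(im[:,:,::-1].copy(),300,110,100,90,4)
im=eyes.snapshot("top"); b=crop(im[:,:,::-1].copy(),350,150,90,90,4)
cv2.imwrite("pics/g3.png",np.hstack([a,b]))
E
```

```text
t: 2.02
tcp_pos: [0.4726, -0.2981, 0.0782]
tool_rot: [0.994, 0.112, -0.001, -0.001]
force: [0.7, -0.2, -0.1]
finger_gap: 0.995
gripper_force: 0.0
t: 3.02
tcp_pos: [0.4734, -0.2988, 0.0798]
tool_rot: [0.994, 0.112, 0.001, 0.001]
force: [-0.2, -1.0, 6.3]
finger_gap: 0.291
gripper_force: 70.0
t: 3.65
tcp_pos: [0.4733, -0.2986, 0.18]
tool_rot: [0.994, 0.112, 0.001, 0.001]
force: [0.2, -0.2, -1.7]
finger_gap: 0.293
gripper_force: 69.1
t 3.65 tcp [ 0.4733 -0.2986  0.18  ] q [-0.763  0.615  1.706 -0.     0.818  0.583] F [ 0.2 -0.2 -1.7] gap 0.293 gf 69.1
xaxis yaw 12.92 pitch up 0.08 roll 0.13
```

View pics/g3.png

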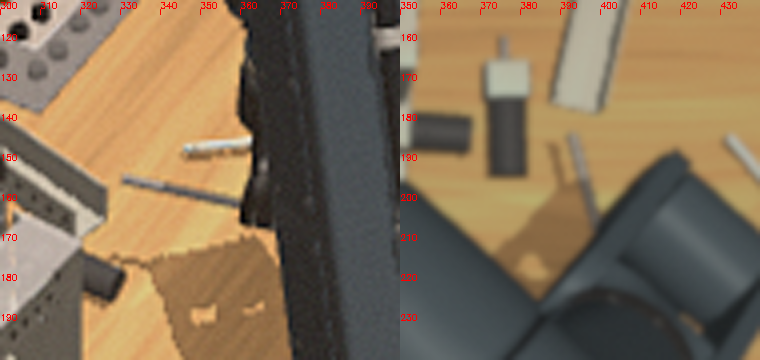

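The rod is held. The tip shows at side (330.5,155.5) and top (392,184). I'll check those against the model and compute the approach.

```bash
cat > plan.py <<'E'
from st import *
Z=np.load("poses.npz"); Lp=Z['L']; a=Lp[2]
def L2W(p): p=np.array(p)/1000; return np.array([Lp[0]+np.cos(a)*p[0]-np.sin(a)*p[1],Lp[1]+np.sin(a)*p[0]+np.cos(a)*p[1],p[2]])
def W2L(w): d=np.array(w)-[Lp[0],Lp[1],0]; return np.array([np.cos(a)*d[0]+np.sin(a)*d[1],-np.sin(a)*d[0]+np.cos(a)*d[1],d[2]])*1000
TIP=np.array([.1375,0.000,.065])
def tip(): return s['tcp_pos']+m@TIP
def goal(tiplift,pitch,yaw=0):  # TCP pos for tip at lift mm, pitch deg, yaw rel. lift deg
    ps=np.radians(yaw)+a; th=np.radians(pitch)
    x=np.array([np.cos(ps)*np.cos(th),np.sin(ps)*np.cos(th),np.sin(th)]); y=np.array([np.sin(ps),-np.cos(ps),0]); G=np.c_[x,y,np.cross(x,y)]
    p=L2W(tiplift)-G@TIP
    print('goal tcp',p.round(4),'rows cm',((m.T@(p-s['tcp_pos']))*100).round(2),'rotvec deg(tool)',np.degrees(R.from_matrix(m.T@G).as_rotvec()).round(2))
E
python3 - <<'E'
from plan import *
print('tip model',tip(),'seen',tri((330.5,155.5),(392.3,184.0)))
print(W2L(tip()))
for T,p in(((-45,34,160),37),((-45,34,150),20),((-45,34,150),0),((45,34,160),37)): goal(T,p)
E
```

```text
t 3.75 tcp [ 0.4724 -0.2979  0.1782] q [-0.763  0.617  1.708  0.     0.818  0.583] F [ 0.1  0.1 -2.2] gap 0.288 gf 69.1
xaxis yaw 12.91 pitch up -0.05 roll -0.07
tip model [ 0.60637894 -0.26709032  0.11308696] seen [ 0.60672492 -0.2645441   0.11162587]
[  50.65787641 -216.21367683  113.08695586]
goal tcp [0.3817 0.0012 0.1292] rows cm [ -2.15 -31.17   4.94] rotvec deg(tool) [-5.65 36.77 16.69]
goal tcp [0.3792 0.0014 0.1641] rows cm [ -2.4  -31.25   1.46] rotvec deg(tool) [-3.09 19.9  17.13]
goal tcp [3.931e-01 3.000e-04 2.150e-01] rows cm [ -1.07 -30.84  -3.64] rotvec deg(tool) [-0.06  0.06 17.32]
goal tcp [ 0.4715 -0.0057  0.1292] rows cm [  6.44 -28.49   4.93] rotvec deg(tool) [-5.65 36.77 16.69]
```

```bash
python3 -m inch '[{"dx":-2.75,"dy":0,"dz":-1.2,"wx":0,"wy":0,"wz":0},{"dx":-2.75,"dy":0,"dz":-1.2,"wx":0,"wy":0,"wz":0},{"dx":-2.75,"dy":0,"dz":-1.2,"wx":0,"wy":0,"wz":5.8},{"dx":-2.75,"dy":0,"dz":0,"wx":0,"wy":0,"wz":5.8},{"dx":0,"dy":0,"dz":0,"wx":0,"wy":0,"wz":5.8}]'
python3 - <<'E'
from plan import *
print(W2L(tip())); goal((-45,34,150),0)
E
```

```text
t: 4.38
tcp_pos: [0.3629, -0.3193, 0.2136]
tool_rot: [0.999, -0.042, -0.002, -0.002]
force: [0.4, 0.1, -1.2]
finger_gap: 0.29
gripper_force: 69.0
t 4.375 tcp [ 0.3629 -0.3193  0.2136] q [-0.953  0.485  1.868 -0.     0.794  0.702] F [ 0.4  0.1 -1.2] gap 0.29 gf 69.0
xaxis yaw -4.81 pitch up -0.19 roll -0.21
[ -50.8047219  -287.69523933  148.09113392]
goal tcp [3.931e-01 3.000e-04 2.150e-01] rows cm [ 3.30e-01 -3.21e+01 -3.00e-02] rotvec deg(tool) [-0.21  0.19 -0.4 ]
```

```bash
python3 -m inch '[{"dx":0,"dy":-4.59,"dz":0,"wx":0,"wy":0,"wz":0},{"dx":0,"dy":-4.59,"dz":0,"wx":0,"wy":0,"wz":0},{"dx":0,"dy":-4.59,"dz":0,"wx":0,"wy":0,"wz":0},{"dx":0,"dy":-4.59,"dz":0,"wx":0,"wy":0,"wz":0},{"dx":0,"dy":-4.59,"dz":0,"wx":0,"wy":0,"wz":0},{"dx":0,"dy":-4.59,"dz":0,"wx":0,"wy":0,"wz":0},{"dx":0,"dy":-4.59,"dz":0,"wx":0,"wy":0,"wz":0},{"dx":0,"dy":0,"dz":0,"wx":0,"wy":0,"wz":0}]'
python3 - <<'E'
from plan import *
print(W2L(tip())); goal((-20,34,155),0); goal((-20,34,155),20); goal((-20,34,155),37)
im=eyes.snapshot("side"); a=crop(im[:,:,::-1].copy(),235,130,150,110,5)
cv2.imwrite("pics/g4.png",a)
E
```

```text
t: 5.38
tcp_pos: [0.3888, 0.003, 0.2139]
tool_rot: [0.999, -0.036, -0.002, -0.001]
force: [0.5, 0.7, -1.1]
finger_gap: 0.292
gripper_force: 69.4
t 5.375 tcp [0.3888 0.003  0.2139] q [-0.282  0.391  2.092  0.     0.662  1.361] F [ 0.5  0.7 -1.1] gap 0.292 gf 69.4
xaxis yaw -4.17 pitch up -0.23 roll -0.07
[-49.7441015   36.99161014 148.38413593]
goal tcp [ 0.4181 -0.0016  0.22  ] rows cm [ 2.94  0.25 -0.62] rotvec deg(tool) [-0.07  0.23  0.24]
goal tcp [ 0.4042 -0.0006  0.1691] rows cm [1.57 0.25 4.48] rotvec deg(tool) [-0.11 20.23  0.22]
goal tcp [ 0.4067 -0.0008  0.1242] rows cm [1.84 0.25 8.97] rotvec deg(tool) [-0.14 37.23  0.21]
```

View pics/g4.png

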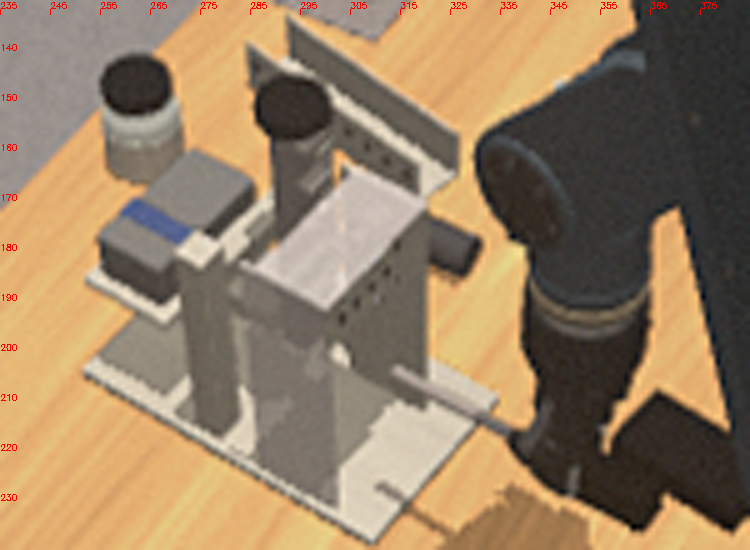

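The rod is level in front of the housing opening, with its tip near side (316,204) and the guard and clear plate intact. I'll fit a quick arm model from the logged poses to see whether the tilt is reachable.

```bash
python3 - <<'E'
import numpy as np
d=[(.5284,1.4338,.26316,-.56633,.3030),(.648,1.717,.4733,-.2973,.1593),(.617,1.708,.4724,-.2979,.1782),(.485,1.868,.3629,-.3193,.2136),(.391,2.092,.3888,.003,.2139)]
A=[];b=[]
for q2,q3,x,y,z in d:
    R=np.sqrt(x*x+y*y-.1115**2)
    A+=[[1,np.sin(q2),np.sin(q2+q3),0],[0,np.cos(q2),np.cos(q2+q3),1]];b+=[R,z]
p,res,_,sv=np.linalg.lstsq(np.array(A),np.array(b),rcond=None);print(p,res,sv, (np.array(A)@p-b).round(4))
E
```

```text
[-0.0978218   0.63478063  0.38988754 -0.07510763] [0.00191431] [3.30089582 3.00066592 0.28176661 0.14386926] [-0.0318  0.0214  0.0109 -0.0064  0.0064 -0.0025  0.0044 -0.0019  0.0102
 -0.0105]
```

```bash
cat > kin.py <<'E'
import numpy as np
d=[(-1.3145,.5284,1.4338,.26316,-.56633,.3030),(-.761,.648,1.717,.4733,-.2973,.1593),(-.763,.617,1.708,.4724,-.2979,.1782),(-.953,.485,1.868,.3629,-.3193,.2136),(-.282,.391,2.092,.3888,.003,.2139)]
A=[];b=[]
for q1,q2,q3,x,y,z in d:
    R=x*np.cos(q1)+y*np.sin(q1); s,c=np.sin(q2+q3),np.cos(q2+q3)
    A+=[[1,np.sin(q2),s,c,0],[0,np.cos(q2),c,-s,1]];b+=[R,z]
    if __name__=="__main__": print('R',R,'lat',-x*np.sin(q1)+y*np.cos(q1))
p,res,_,sv=np.linalg.lstsq(np.array(A),np.array(b),rcond=None)
if __name__=="__main__": print(p,res,sv, (np.array(A)@p-b).round(4))
E
python3 kin.py
```

```text
R 0.6145420640263937 lat 0.11099957676576913
R 0.5477703828188967 lat 0.11112059982937197
R 0.5473112125478687 lat 0.11116027446611304
R 0.4704858744375319 lat 0.11086903063863654
R 0.37260788147336266 lat 0.11107567989408178
[-0.0024798   0.59106837  0.39220147  0.11417628  0.04780481] [3.61533192e-07] [3.85455137 3.15007367 0.35480167 0.27755338 0.12864492] [-0.      0.0001 -0.0001 -0.     -0.0001 -0.0001  0.0003 -0.0003 -0.0001
  0.0003]
```

```bash
cat > reach.py <<'E'
from kin import *
from scipy.optimize import fsolve
def q(Rt,z,th,D):
    t=np.radians(th); Rw=Rt-D*np.sin(t); zz=z-D+D*np.cos(t)  # zz = equivalent tool-down TCP z
    f=lambda v:[p[0]+p[1]*np.sin(v[0])+p[2]*np.sin(v.sum())+p[3]*np.cos(v.sum())-Rw, p[1]*np.cos(v[0])+p[2]*np.cos(v.sum())-p[3]*np.sin(v.sum())+p[4]-zz]
    v,_,ok,_=fsolve(f,[.4,2.1],full_output=1); return (*v.round(3),round(np.pi-t-v.sum(),3),ok)
if __name__=="__main__":
  for D in(.1,.15,.2,.25):
    print(D,'contact37',q(.46,.15,37,D),'insert37',q(.46,.129,37,D),'30',q(.46,.15,30,D),'entry20',q(.39,.17,20,D),'entry37',q(.39,.125,37,D))
E
python3 reach.py
```

```text
0.1 contact37 (np.float64(0.607), np.float64(2.091), np.float64(-0.203), 1) insert37 (np.float64(0.658), np.float64(2.1), np.float64(-0.263), 1) 30 (np.float64(0.596), np.float64(2.063), np.float64(-0.041), 1) entry20 (np.float64(0.503), np.float64(2.175), np.float64(0.115), 1) entry37 (np.float64(0.668), np.float64(2.273), np.float64(-0.445), 1)
0.15 contact37 (np.float64(0.624), np.float64(2.169), np.float64(-0.297), 1) insert37 (np.float64(0.68), np.float64(2.177), np.float64(-0.362), 1) 30 (np.float64(0.602), np.float64(2.127), np.float64(-0.111), 1) entry20 (np.float64(0.503), np.float64(2.217), np.float64(0.072), 1) entry37 (np.float64(0.714), np.float64(2.354), np.float64(-0.572), 1)
0.2 contact37 (np.float64(0.651), np.float64(2.247), np.float64(-0.402), 1) insert37 (np.float64(0.713), np.float64(2.255), np.float64(-0.472), 1) 30 (np.float64(0.613), np.float64(2.19), np.float64(-0.186), 1) entry20 (np.float64(0.506), np.float64(2.26), np.float64(0.026), 1) entry37 (np.float64(0.783), np.float64(2.438), np.float64(-0.725), 1)
0.25 contact37 (np.float64(0.692), np.float64(2.326), np.float64(-0.523), 1) insert37 (np.float64(0.761), np.float64(2.334), np.float64(-0.599), 1) 30 (np.float64(0.632), np.float64(2.255), np.float64(-0.269), 1) entry20 (np.float64(0.512), np.float64(2.304), np.float64(-0.023), 1) entry37 (np.float64(0.887), np.float64(2.529), np.float64(-0.92), 1)
```

The arm model fits to 0.3 mm. It shows that holding the rod square to the tool would need q5 below 0 at 37° pitch. The fix is to set the rod down in the free spot between lift and tray, then regrasp it with the tool tilted about 32° relative to the rod, so that the wrist is nearly upright when the rod is pitched.

```bash
python3 -m inch '[{"dx":0,"dy":-4.25,"dz":0,"wx":0,"wy":0,"wz":0},{"dx":0,"dy":-4.25,"dz":0,"wx":0,"wy":0,"wz":0},{"dx":0,"dy":-4.25,"dz":0,"wx":0,"wy":0,"wz":0},{"dx":2.5,"dy":0,"dz":3,"wx":0,"wy":0,"wz":0},{"dx":2.5,"dy":0,"dz":3,"wx":0,"wy":0,"wz":0},{"dx":2.2,"dy":0,"dz":3,"wx":0,"wy":0,"wz":0},{"dx":0,"dy":0,"dz":2.5,"wx":0,"wy":0,"wz":0},{"dx":0,"dy":0,"dz":0,"wx":0,"wy":0,"wz":0}]'
python3 - <<'E'
from plan import *
print(manip.tips_ahead,tip())
from reach import q
for D in (.1,.2): print(q(.46,.075,-32,D))
E
```

```text
t: 6.42
tcp_pos: [0.4713, 0.1201, 0.0977]
tool_rot: [0.999, -0.04, -0.003, 0.0]
force: [-1.0, 0.0, -2.0]
finger_gap: 0.288
gripper_force: 69.5
t 6.425 tcp [0.4713 0.1201 0.0977] q [ 0.019  0.712  1.922 -0.     0.513  1.671] F [-1.  0. -2.] gap 0.288 gf 69.5
xaxis yaw -4.62 pitch up -0.31 roll 0.04
0.0726 [0.6079984  0.10904306 0.03194116]
(np.float64(0.803), np.float64(1.833), np.float64(1.064), 1)
(np.float64(0.857), np.float64(1.699), np.float64(1.144), 1)
```

```bash
python3 -m inch '[{"dx":0,"dy":0,"dz":1.0,"wx":0,"wy":0,"wz":0},{"dx":0,"dy":0,"dz":0.6,"wx":0,"wy":0,"wz":0},{"dx":0,"dy":0,"dz":0.2,"wx":0,"wy":0,"wz":0},{"dx":0,"dy":0,"dz":0,"wx":0,"wy":0,"wz":0}]'; python3 st.py
python3 -m inch '[{"dx":0,"dy":0,"dz":0,"wx":0,"wy":0,"wz":0},{"dx":0,"dy":0,"dz":0,"wx":0,"wy":0,"wz":0},{"dx":0,"dy":0,"dz":0,"wx":0,"wy":0,"wz":0},{"dx":0,"dy":0,"dz":-2,"wx":0,"wy":0,"wz":0},{"dx":0,"dy":0,"dz":-3,"wx":0,"wy":0,"wz":0},{"dx":0,"dy":0,"dz":-3,"wx":0,"wy":0,"wz":0}]' 1 70
python3 -m inch '[{"dx":0,"dy":0,"dz":0,"wx":0,"wy":-8,"wz":0},{"dx":0,"dy":0,"dz":0,"wx":0,"wy":-8,"wz":0},{"dx":0,"dy":0,"dz":0,"wx":0,"wy":-8,"wz":0},{"dx":0,"dy":0,"dz":0,"wx":0,"wy":-8,"wz":0},{"dx":0,"dy":0,"dz":0,"wx":0,"wy":0,"wz":0}]'
python3 - <<'E'
from st import *
im=eyes.snapshot("top"); a=crop(im[:,:,::-1].copy(),230,150,100,110,4)
im=eyes.snapshot("side"); b=crop(im[:,:,::-1].copy(),270,180,100,110,4)
cv2.imwrite("pics/g5.png",np.hstack([a,b]))
E
```

```text
t: 6.92
tcp_pos: [0.4722, 0.1217, 0.0822]
tool_rot: [0.999, -0.039, 0.0, -0.0]
force: [0.3, -0.2, -1.6]
finger_gap: 0.293
gripper_force: 69.5
t 6.925 tcp [0.4722 0.1217 0.0822] q [ 0.023  0.744  1.926 -0.     0.472  1.671] F [ 0.3 -0.2 -1.6] gap 0.293 gf 69.5
xaxis yaw -4.47 pitch up 0.03 roll -0.0
t: 7.68
tcp_pos: [0.4719, 0.1216, 0.1627]
tool_rot: [0.999, -0.039, -0.0, 0.0]
force: [-0.3, 0.6, -0.7]
finger_gap: 0.998
gripper_force: 0.0
t: 8.3
tcp_pos: [0.4732, 0.1214, 0.1609]
tool_rot: [0.961, -0.038, -0.275, -0.011]
force: [-0.1, 0.3, -0.1]
finger_gap: 1.003
gripper_force: 0.0
t 8.3 tcp [0.4732 0.1214 0.1609] q [0.002 0.738 1.619 0.044 1.34  1.629] F [-0.1  0.3 -0.1] gap 1.003 gf 0.0
xaxis yaw -4.52 pitch up -31.93 roll 0.0
```

View pics/g5.png

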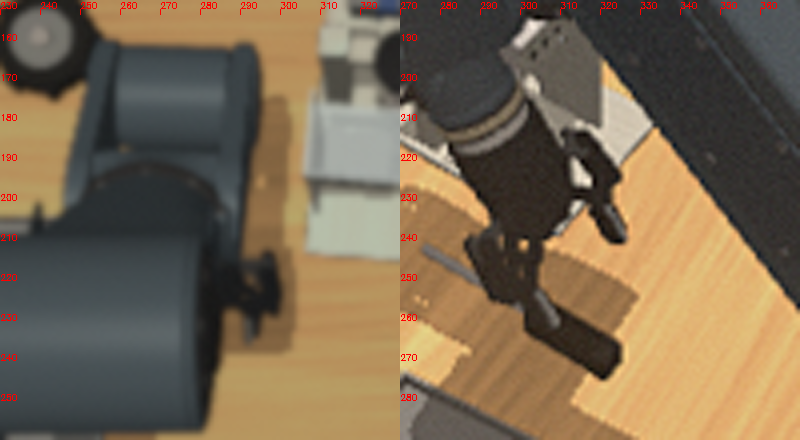

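The side view shows the rod lying flat with its tip at (276,242) and tail at about (322,271), and the tilted open gripper above it.

```bash
python3 - <<'E'
from st import *
o=np.array([.4523,.1233,0]); c,n=np.cos(np.radians(-4.5)),np.sin(np.radians(-4.5))
print('pred tip',(o+.1575*np.array([c,n,0])).round(4),'seen',onz("side",(276,242),.015).round(4)); print('tail px pred',proj("side",[o+np.array([-.0425*c,-.0425*n,.03])]))
print(rows(o+.0186*np.array([c,n,0])+[0,0,.075]))
E
```

```text
t 8.4 tcp [0.4716 0.1216 0.1617] q [0.002 0.736 1.623 0.044 1.339 1.629] F [1.1 0.2 0.7] gap 0.996 gf 0.0
xaxis yaw -4.5 pitch up -31.95 roll 0.01
pred tip [0.6093 0.1109 0.    ] seen [0.6101 0.1125 0.015 ]
tail px pred [[324.29096311 268.40058505]]
[ 4.52053053 -0.01718805  7.39753541]
```

```bash
python3 -m inch '[{"dx":1.3,"dy":0,"dz":2.1,"wx":0,"wy":0,"wz":0},{"dx":1.3,"dy":0,"dz":2.1,"wx":0,"wy":0,"wz":0},{"dx":1.2,"dy":0,"dz":2.0,"wx":0,"wy":0,"wz":0},{"dx":0.7,"dy":0,"dz":1.2,"wx":0,"wy":0,"wz":0},{"dx":0,"dy":0,"dz":0,"wx":0,"wy":0,"wz":0}]'
python3 st.py
python3 -m inch '[{"dx":0,"dy":0,"dz":0,"wx":0,"wy":0,"wz":0},{"dx":0,"dy":0,"dz":0,"wx":0,"wy":0,"wz":0},{"dx":0,"dy":0,"dz":0,"wx":0,"wy":0,"wz":0},{"dx":0,"dy":0,"dz":0,"wx":0,"wy":0,"wz":0},{"dx":0,"dy":0,"dz":0,"wx":0,"wy":0,"wz":0},{"dx":0,"dy":0,"dz":0,"wx":0,"wy":0,"wz":0},{"dx":0,"dy":0,"dz":0,"wx":0,"wy":0,"wz":0}]' 0 80
python3 st.py
```

```text
t: 9.02
tcp_pos: [0.4702, 0.1218, 0.0751]
tool_rot: [0.96, -0.038, -0.276, -0.011]
force: [0.3, 0.1, 0.2]
finger_gap: 0.996
gripper_force: 0.0
t 9.025 tcp [0.4702 0.1218 0.0751] q [0.003 0.879 1.638 0.046 1.183 1.622] F [0.3 0.1 0.2] gap 0.996 gf 0.0
xaxis yaw -4.48 pitch up -32.07 roll 0.01
t: 9.9
tcp_pos: [0.4716, 0.1217, 0.076]
tool_rot: [0.961, -0.038, -0.275, -0.011]
force: [1.2, 0.0, 6.1]
finger_gap: 0.284
gripper_force: 80.9
t 9.9 tcp [0.4716 0.1217 0.076 ] q [0.002 0.877 1.636 0.046 1.185 1.622] F [1.2 0.  6.1] gap 0.284 gf 80.9
xaxis yaw -4.48 pitch up -31.94 roll -0.01
```

```bash
python3 -m inch '[{"dx":-1.06,"dy":0,"dz":-1.7,"wx":0,"wy":0,"wz":0},{"dx":-2.6,"dy":0,"dz":-1.1,"wx":0,"wy":0,"wz":0},{"dx":-2.6,"dy":0,"dz":-1.1,"wx":0,"wy":0,"wz":0},{"dx":-2.6,"dy":0,"dz":-1.1,"wx":0,"wy":0,"wz":0},{"dx":-2.6,"dy":0,"dz":-1.1,"wx":0,"wy":0,"wz":0},{"dx":-2.6,"dy":0,"dz":-1.1,"wx":0,"wy":0,"wz":0},{"dx":0,"dy":4,"dz":0,"wx":0,"wy":0,"wz":0},{"dx":0,"dy":4,"dz":0,"wx":0,"wy":0,"wz":0},{"dx":0,"dy":3.9,"dz":0,"wx":0,"wy":0,"wz":0},{"dx":0,"dy":0,"dz":0,"wx":0,"wy":0,"wz":0}]'
cat > plan2.py <<'E'
from plan import *
TIP=np.array([.1495,0,-.0211]); AL=np.radians(31.9)
def G(pitch,yaw=0):
    ps=np.radians(yaw)+a; th=np.radians(pitch)-AL
    x=np.array([np.cos(ps)*np.cos(th),np.sin(ps)*np.cos(th),np.sin(th)]); y=np.array([np.sin(ps),-np.cos(ps),0]); return np.c_[x,y,np.cross(x,y)]
def tip(): return W2L(s['tcp_pos']+m@TIP).round(1)
def goal(T,pitch,yaw=0):
    g=G(pitch,yaw); p=L2W(T)-g@TIP
    print(T,pitch,'tcp',p.round(4),'rows cm',((m.T@(p-s['tcp_pos']))*100).round(2),'rotvec',np.degrees(R.from_matrix(m.T@g).as_rotvec()).round(2))
E
python3 - <<'E'
from plan2 import *
print('tip lift',tip()); goal((-45,34,155),20); goal((-45,34,155),30); goal((40,34,165),38)
im=eyes.snapshot("side"); b=crop(im[:,:,::-1].copy(),260,130,110,110,5)
cv2.imwrite("pics/g6.png",b); print(proj("side",[s['tcp_pos']+m@TIP]))
E
```

```text
t: 11.15
tcp_pos: [0.3809, 0.0077, 0.2115]
tool_rot: [0.961, -0.04, -0.275, -0.011]
force: [0.3, -0.2, -1.0]
finger_gap: 0.285
gripper_force: 80.0
t 11.15 tcp [0.3809 0.0077 0.2115] q [-0.228  0.563  1.858 -0.081  1.274  1.471] F [ 0.3 -0.2 -1. ] gap 0.285 gf 80.0
xaxis yaw -4.73 pitch up -31.94 roll 0.04
tip lift [-57.2  39.7 150.3]
(-45, 34, 155) 20 tcp [0.38   0.0013 0.1652] rows cm [2.42 0.64 3.95] rotvec [-0.07 20.04 -0.29]
(-45, 34, 155) 30 tcp [0.3805 0.0013 0.1389] rows cm [3.86 0.64 6.16] rotvec [-0.05 30.04 -0.3 ]
(40, 34, 165) 38 tcp [ 0.469  -0.0056  0.1281] rows cm [11.95  0.59  2.37] rotvec [-3.000e-02  3.804e+01 -3.000e-01]
[[315.63788134 205.15498781]]
```

View pics/g6.png

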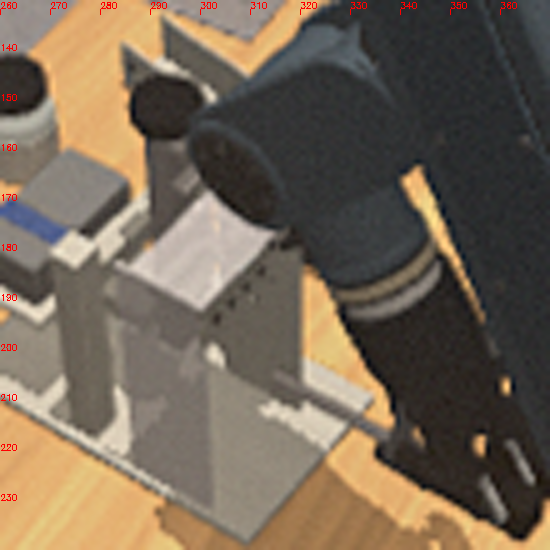

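The tip is seen at side (315.5,205), and the model predicts (315.6,205.2), so the regrasp is known to about a millimetre. Next I pitch the rod to 38° in front of the opening.

```bash
python3 -m inch '[{"dx":2.45,"dy":0.3,"dz":3.6,"wx":0,"wy":0,"wz":0},{"dx":2.45,"dy":0.3,"dz":3.6,"wx":0,"wy":0,"wz":-0.3},{"dx":0,"dy":0,"dz":0,"wx":0,"wy":9.5,"wz":0},{"dx":0,"dy":0,"dz":0,"wx":0,"wy":9.5,"wz":0},{"dx":0,"dy":0,"dz":0,"wx":0,"wy":9.5,"wz":0},{"dx":0,"dy":0,"dz":0,"wx":0,"wy":9.5,"wz":0},{"dx":0,"dy":0,"dz":0,"wx":0,"wy":0,"wz":0}]'
python3 - <<'E'
from plan2 import *
print('tip lift',tip()); goal((-20,34,160),38); goal((42,34,170),38);goal((42,34,182),38)
print(proj("side",[s['tcp_pos']+m@TIP]))
E
```

```text
t: 12.08
tcp_pos: [0.3809, 0.0048, 0.1241]
tool_rot: [0.998, -0.037, 0.049, -0.001]
force: [-0.4, 0.4, -1.9]
finger_gap: 0.282
gripper_force: 79.9
t 12.075 tcp [0.3809 0.0048 0.1241] q [-0.3    0.613  2.238  0.136  0.198  1.213] F [-0.4  0.4 -1.9] gap 0.282 gf 79.9
xaxis yaw -4.27 pitch up 5.64 roll -0.28
tip lift [-48.3  37.8 159.8]
(-20, 34, 160) 38 tcp [ 0.4092 -0.0009  0.1231] rows cm [2.84 0.36 0.38] rotvec [-0.29  0.46  0.13]
(42, 34, 170) 38 tcp [ 0.471  -0.0057  0.1331] rows cm [ 9.11  0.37 -0.01] rotvec [-0.29  0.46  0.13]
(42, 34, 182) 38 tcp [ 0.471  -0.0057  0.1451] rows cm [ 9.23  0.37 -1.2 ] rotvec [-0.29  0.46  0.13]
[[313.7301794 201.785874 ]]
```

```bash
python3 -m inch '[{"dx":0.5,"dy":0.37,"dz":0.2,"wx":-0.3,"wy":0.4,"wz":0},{"dx":1.7,"dy":0,"dz":0,"wx":0,"wy":0,"wz":0},{"dx":1.7,"dy":0,"dz":0,"wx":0,"wy":0,"wz":0},{"dx":1.7,"dy":0,"dz":0,"wx":0,"wy":0,"wz":0},{"dx":1.7,"dy":0,"dz":0,"wx":0,"wy":0,"wz":0},{"dx":1.7,"dy":0,"dz":0,"wx":0,"wy":0,"wz":0},{"dx":0,"dy":0,"dz":0,"wx":0,"wy":0,"wz":0}]'
python3 - <<'E'
from plan2 import *
print('tip lift',tip()); goal((41,34,186),38); goal((41-16,34,186+20.5),38)
im=eyes.snapshot("side"); b=crop(im[:,:,::-1].copy(),260,140,100,100,5)
cv2.imwrite("pics/g7.png",b); print(proj("side",[s['tcp_pos']+m@TIP,L2W((28,34,196)),L2W((28,6,196)),L2W((28,58,196))]))
E
```

```text
t: 12.95
tcp_pos: [0.476, -0.0078, 0.1322]
tool_rot: [0.998, -0.037, 0.057, 0.004]
force: [-0.3, 0.4, -2.5]
finger_gap: 0.285
gripper_force: 80.0
t 12.95 tcp [ 0.476  -0.0078  0.1322] q [-0.26   0.623  2.004  0.046  0.402  1.343] F [-0.3  0.4 -2.5] gap 0.285 gf 80.0
xaxis yaw -4.21 pitch up 6.59 roll 0.2
tip lift [ 46.9  32.9 170.3]
(41, 34, 186) 38 tcp [ 0.47   -0.0056  0.1491] rows cm [-0.42 -0.16 -1.76] rotvec [ 0.18 -0.49  0.2 ]
(25, 34, 206.5) 38 tcp [ 0.454  -0.0044  0.1696] rows cm [-1.77 -0.16 -3.98] rotvec [ 0.18 -0.49  0.2 ]
[[291.33494482 186.41013354]
 [295.31403578 183.91303851]
 [300.34163502 178.72661004]
 [290.92362893 188.44214475]]
```

View pics/g7.png

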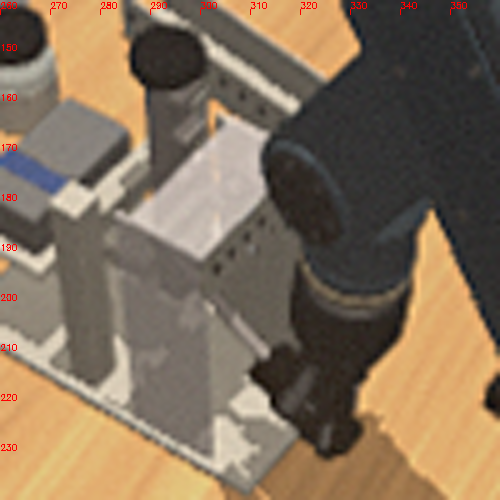

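The shaft is under the guard; the tip is just behind the guard edge, near crop (215,290). The model puts the tip level with the pin axis, so I insert 12 mm more along the shaft, then raise square to it.

```bash
python3 -m inch '[{"dx":1.02,"dy":-0.1,"dz":-0.63,"wx":0,"wy":0,"wz":0},{"dx":-0.53,"dy":0,"dz":-0.85,"wx":0,"wy":0,"wz":0},{"dx":-0.42,"dy":0,"dz":-0.68,"wx":0,"wy":0,"wz":0},{"dx":-0.264,"dy":0,"dz":-0.425,"wx":0,"wy":0,"wz":0},{"dx":-0.264,"dy":0,"dz":-0.425,"wx":0,"wy":0,"wz":0},{"dx":-0.264,"dy":0,"dz":-0.425,"wx":0,"wy":0,"wz":0},{"dx":-0.264,"dy":0,"dz":-0.425,"wx":0,"wy":0,"wz":0},{"dx":-0.264,"dy":0,"dz":-0.425,"wx":0,"wy":0,"wz":0},{"dx":-0.16,"dy":0,"dz":-0.255,"wx":0,"wy":0,"wz":0},{"dx":0,"dy":0,"dz":0,"wx":0,"wy":0,"wz":0}]'
python3 - <<'E'
from plan2 import *
print('tip lift',tip(),'n',-.616*tip()[0]+.788*tip()[2])
im=eyes.snapshot("side"); b=crop(im[:,:,::-1].copy(),265,155,60,70,8)
im=eyes.snapshot("top"); d=crop(im[:,:,::-1].copy(),300,160,30,70,8)
cv2.imwrite("pics/g8.png",np.hstack([b,d])); print(proj("side",[s['tcp_pos']+m@TIP,L2W((28,34,196)),L2W((-3,34,212)),L2W((-3,58,212)),L2W((28,58,196))]))
E
```

```text
t: 14.25
tcp_pos: [0.454, -0.0047, 0.1756]
tool_rot: [0.998, -0.037, 0.056, 0.003]
force: [0.1, -0.5, -1.3]
finger_gap: 0.281
gripper_force: 79.9
t 14.25 tcp [ 0.454  -0.0047  0.1756] q [-0.267  0.513  2.032  0.041  0.487  1.343] F [ 0.1 -0.5 -1.3] gap 0.281 gf 79.9
xaxis yaw -4.25 pitch up 6.42 roll 0.14
tip lift [ 24.8  34.2 213.3] n 152.80360000000002
[[295.84740668 180.85319209]
 [295.31403578 183.91303851]
 [302.76441142 184.69562118]
 [298.36538357 189.30836297]
 [290.92362893 188.44214475]]
```

View pics/g8.png

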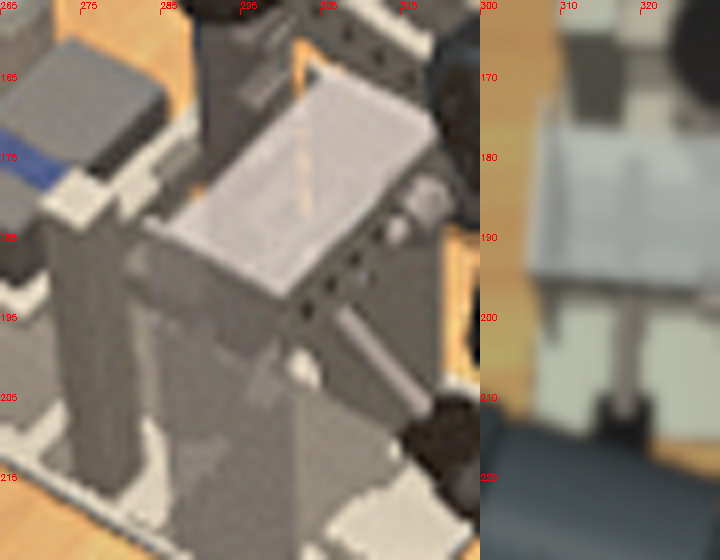

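The tip reached n ≈ 153, about 26 mm past contact. Round steel now shows at side (318,180), where there was only bare plate before, so the pawl appears tipped. That was my 11th picture viewed, one over the allowance. I'll view no more and check numerically from here. Withdrawing the rod now, then comparing with the first image.

```bash
python3 -m inch '[{"dx":0.53,"dy":0,"dz":0.85,"wx":0,"wy":0,"wz":0},{"dx":0.53,"dy":0,"dz":0.85,"wx":0,"wy":0,"wz":0},{"dx":0.53,"dy":0,"dz":0.85,"wx":0,"wy":0,"wz":0},{"dx":0.53,"dy":0,"dz":0.85,"wx":0,"wy":0,"wz":0},{"dx":-2,"dy":0,"dz":0.3,"wx":0,"wy":0,"wz":0},{"dx":-2,"dy":0,"dz":0,"wx":0,"wy":0,"wz":0},{"dx":-2,"dy":0,"dz":0,"wx":0,"wy":0,"wz":0},{"dx":-2,"dy":0,"dz":0,"wx":0,"wy":0,"wz":0},{"dx":-2,"dy":0,"dz":0,"wx":0,"wy":0,"wz":0},{"dx":0,"dy":0,"dz":0,"wx":0,"wy":0,"wz":0}]'
python3 - <<'E'
from plan2 import *
print('tip lift',tip())
now=eyes.snapshot("side")[:,:,::-1]; old=cv2.imread("pics/side0.png"); mid=None
cv2.imwrite("pics/side9.png",now)
g=lambda i:cv2.cvtColor(np.ascontiguousarray(i),cv2.COLOR_BGR2GRAY).astype(int)
d=g(now)-g(old)
print('cols',list(range(292,326,2)))
for r in range(172,204,2): print(r,d[r,292:326:2])
print('pin eng',proj("side",[L2W((28,y,196)) for y in(6,34,58)]).round(0).tolist(),'freed',proj("side",[L2W((-3,y,212)) for y in(6,34,58)]).round(0).tolist())
print('counterweight px y=-15..-60', proj("side",[L2W((0,y,180)) for y in(-15,-36,-60)]).round(0).tolist())
E
```

```text
t: 15.6
tcp_pos: [0.3786, 0.0012, 0.1294]
tool_rot: [0.998, -0.037, 0.054, 0.003]
force: [-0.6, -0.0, -1.0]
finger_gap: 0.279
gripper_force: 79.9
t 15.6 tcp [0.3786 0.0012 0.1294] q [-0.309  0.598  2.246  0.123  0.193  1.217] F [-0.6 -0.  -1. ] gap 0.279 gf 79.9
xaxis yaw -4.29 pitch up 6.2 roll 0.09
tip lift [-50.7  34.1 166.6]
cols [292, 294, 296, 298, 300, 302, 304, 306, 308, 310, 312, 314, 316, 318, 320, 322, 324]
172 [ 8  8 10 16 24 11 14 13 12 12 10 15 13 12  6 15 14]
174 [ 8  8 16 30 17 23 12 19  9 11 15 14 13  8  5  3 13]
176 [ 9 13 18 12 23 21 15 11 20 19 15  6  2 -1  5  1  4]
178 [12 17 13 19 19 19 14 15 18 16 15 30 29 75 47  5  3]
180 [12 16 16 16 23 29 10 24 17 16  7 11 85 58 54 -1  2]
182 [19 11 15 18 16 17 23 15 19  6  3 62  1 39 10 -4  2]
184 [10  6 16 13 15  8 21 15  4  6  5 67 -2 -7  4 10  6]
186 [12 17 16 13 15 10 17 10  7  7 -1 13  2  4 10 12 11]
188 [14 12 13 13 13 19 10  8  9 10  7  9 10  4 13 14  7]
190 [ 3  6 12 14 16  7 10  3  6  8  9  3  6  7 10 12 15]
192 [12 10 10 11  7 10  5  4  8  6  6  9 10  5 10 12 13]
194 [11 10  5  3  7  6  1  4  7  7  6  7  5  7  7 13 10]
196 [ 5  2  4 13  3 12 10  7  6  9  5  5  7  5  9 16 15]
198 [12  9 10  7  5  5  6  7 10  6  6  2  3  7 10 19 13]
200 [11 10  9 13 10 16 11  5  7  7  5 43 53 -1  9 13 17]
202 [ 4 18 11 12  9 12 14  8 11  7  8 -1 53 42  9 16 11]
pin eng [[300.0, 179.0], [295.0, 184.0], [291.0, 188.0]] freed [[308.0, 179.0], [303.0, 185.0], [298.0, 189.0]]
counterweight px y=-15..-60 [[311.0, 182.0], [315.0, 178.0], [319.0, 174.0]]
```

```bash
python3 - <<'E'
from plan2 import *
now=np.ascontiguousarray(eyes.snapshot("top")[:,:,::-1]); old=cv2.imread("pics/top0.png"); cv2.imwrite("pics/top9.png",now)
g=lambda i:cv2.cvtColor(i,cv2.COLOR_BGR2GRAY).astype(int)
print('cols',np.arange(306,344,2))
for r in range(172,200,2): print(r,g(old)[r,306:344:2],(g(now)-g(old))[r,306:344:2])
print('pin eng',proj("top",[L2W((28,y,196)) for y in(6,34,58)]).round(0).tolist(),'freed',proj("top",[L2W((-3,y,212)) for y in(6,34,58)]).round(0).tolist(),proj("top",[L2W((0,y,180)) for y in(-20,0)]).round(0).tolist())
E
```

```text
t 15.65 tcp [0.3804 0.0006 0.1296] q [-0.309  0.598  2.244  0.123  0.192  1.217] F [ 1.3 -0.9 -0.9] gap 0.283 gf 79.9
xaxis yaw -4.27 pitch up 6.4 roll 0.14
cols [306 308 310 312 314 316 318 320 322 324 326 328 330 332 334 336 338 340
 342]
172 [157 158 139  83  75  76 136 173 171 135  93  47  42  43  55  92 143 135
 127] [-6 -5 -5 -4 -2 -3 -5 -7 -6 -4 -4 -1 -1 -2 -1 -3 -6 -5 -5]
174 [160 153 153  96  85  83 156 182 178 127 111 101  88  89 100 116 165 175
 172] [-6 -6 -6 -3 -3 -3 -6 -7 -8 -4 -3 -4 -4 -4 -2 -4 -6 -7 -7]
176 [166 163 173 164 160 152 174 184 182 149 129 125 121 107 113 111 164 178
 178] [-6 -6 -6 -5 -4 -6 -6 -6 -6 -5 -4 -4 -4 -3 -4 -4 -6 -6 -7]
178 [169 166 173 180 176 177 181 182 181 174 166 164 164 161 162 169 184 174
 176] [-6 -6 -6  1  6  5  0  0  1  0 -4 -4 -3 -4 -5 -7 -7 -7 -7]
180 [169 161 163 176 169 169 169 169 169 168 167 164 160 164 176 187 187 176
 178] [-6 -6 -6  3 13 13 13 13 13 14  5 -3  1 -4 -6 -6 -6 -6 -7]
182 [169 157 156 173 174 178 179 176 175 173 170 166 165 166 181 187 185 170
 173] [-6 -6 -6 -4 -4 -3 -2  1  1  4  3 -3 -3 -4 -5 -6 -6 -6 -6]
184 [17
[... 653 characters left out ...]
 165 166 165 165 161 164
 175] [-6 -6 -5 -6 -6 -6 -6 -6 -6 -7 -7 -7 -7 -8 -8 -8 -6 -6 -7]
194 [124 112 116 130 135 142 152 153 159 161 164 164 167 171 171 172 169 170
 183] [ -4  -5  -4  -5  -5  -6  -6  -6  -5  -6  -9 -23 -23 -15 -14 -14  -8  -6
  -6]
196 [131  86  96 104  97  91  95  92  98  95  97 115 131 137 134 141 138 143
 183] [-4 -3 -4 -4 -5 -3 -3 -3 -3 -4  0 10 -4  4  5  0 -6 -5 -7]
198 [151 100 137 155 153 153 151 147 129 127 125 143 151 153 148 130 102 127
 183] [ -5  -3  -5  -6  -5  -6  -6  -6  -4  -6  -5 -24 -29 -16  -7   9  -2  -3
  -7]
pin eng [[328.0, 181.0], [319.0, 180.0], [312.0, 180.0]] freed [[327.0, 189.0], [319.0, 189.0], [311.0, 188.0]] [[335.0, 191.0], [329.0, 190.0]]
```

From above, the pin's stripe has moved from row 180 (engaged) to row 188–190, which matches the predicted freed row of 189. The pawl is freed. Next I lay the rod in the tray.

```bash
python3 -m inch '[{"dx":0,"dy":-2,"dz":-3,"wx":0,"wy":0,"wz":0},{"dx":0,"dy":-3,"dz":-3,"wx":0,"wy":0,"wz":-5},{"dx":0,"dy":-3,"dz":0,"wx":0,"wy":-9.5,"wz":0},{"dx":0,"dy":-3.5,"dz":0,"wx":0,"wy":-9.5,"wz":0},{"dx":0,"dy":-3.5,"dz":0,"wx":0,"wy":-9.5,"wz":0},{"dx":0,"dy":-3.5,"dz":0,"wx":0,"wy":-9.7,"wz":0},{"dx":0,"dy":-3.5,"dz":0,"wx":0,"wy":0,"wz":0},{"dx":0,"dy":-3.5,"dz":0,"wx":0,"wy":0,"wz":0},{"dx":0,"dy":-3,"dz":0,"wx":0,"wy":0,"wz":0},{"dx":0,"dy":0,"dz":0,"wx":0,"wy":0,"wz":0}]'
cat > tray.py <<'E'
from plan2 import *
t=Z['t']
ps=t[2]; x=np.array([np.cos(ps)*np.cos(AL),np.sin(ps)*np.cos(AL),-np.sin(AL)]); y=np.array([np.sin(ps),-np.cos(ps),0]); g=np.c_[x,y,np.cross(x,y)]
for z in(.10,.081):
    tp=np.array([t[0]+.1*np.cos(ps),t[1]+.1*np.sin(ps),0]); p=tp-g@TIP; p[2]=z
    print('tcp',p.round(4),'rows',((m.T@(p-s['tcp_pos']))*100).round(2),'rot',np.degrees(R.from_matrix(m.T@g).as_rotvec()).round(2))
E
python3 tray.py
```

```text
t: 16.95
tcp_pos: [0.3754, 0.2883, 0.1863]
tool_rot: [0.962, 0.006, -0.272, 0.007]
force: [0.3, -0.0, -1.7]
finger_gap: 0.287
gripper_force: 80.0
t 16.95 tcp [0.3754 0.2883 0.1863] q [0.34  0.671 1.685 0.164 1.32  1.815] F [ 0.3 -0.  -1.7] gap 0.287 gf 80.0
xaxis yaw 0.48 pitch up -31.6 roll 0.64
tcp [0.3757 0.2978 0.1   ] rows [ 4.54 -1.05  7.32] rot [ 0.67 -0.3  -0.14]
tcp [0.3757 0.2978 0.081 ] rows [ 5.54 -1.07  8.94] rot [ 0.67 -0.3  -0.14]
```

```bash
python3 -m inch '[{"dx":1.5,"dy":-0.5,"dz":2.4,"wx":0.7,"wy":-0.3,"wz":0},{"dx":1.5,"dy":-0.5,"dz":2.4,"wx":0,"wy":0,"wz":0},{"dx":1.5,"dy":0,"dz":2.4,"wx":0,"wy":0,"wz":0},{"dx":0.6,"dy":0,"dz":1.0,"wx":0,"wy":0,"wz":0},{"dx":0.3,"dy":0,"dz":0.5,"wx":0,"wy":0,"wz":0},{"dx":0,"dy":0,"dz":0,"wx":0,"wy":0,"wz":0}]'; python3 tray.py
```

```text
t: 17.7
tcp_pos: [0.3741, 0.2957, 0.0843]
tool_rot: [0.961, 0.002, -0.276, 0.002]
force: [-0.1, -0.2, -1.4]
finger_gap: 0.284
gripper_force: 80.0
t 17.7 tcp [0.3741 0.2957 0.0843] q [0.347 0.848 1.702 0.196 1.133 1.78 ] F [-0.1 -0.2 -1.4] gap 0.284 gf 80.0
xaxis yaw 0.26 pitch up -32.1 roll 0.1
tcp [0.3757 0.2978 0.1   ] rows [-0.7  -0.21 -1.42] rot [-0.09  0.2  -0.33]
tcp [0.3757 0.2978 0.081 ] rows [ 0.31 -0.22  0.19] rot [-0.09  0.2  -0.33]
```

```bash
python3 -m inch '[{"dx":0.1,"dy":0,"dz":0.15,"wx":0,"wy":0,"wz":0},{"dx":0.1,"dy":0,"dz":0.17,"wx":0,"wy":0,"wz":0},{"dx":0,"dy":0,"dz":0,"wx":0,"wy":0,"wz":0}]'
```

```text
t: 18.08
tcp_pos: [0.3738, 0.2958, 0.0805]
tool_rot: [0.961, 0.003, -0.277, 0.002]
force: [-0.3, 0.0, -2.3]
finger_gap: 0.282
gripper_force: 80.0
```

```bash
python3 -m inch '[{"dx":0,"dy":0,"dz":0,"wx":0,"wy":0,"wz":0},{"dx":0,"dy":0,"dz":0,"wx":0,"wy":0,"wz":0},{"dx":0,"dy":0,"dz":0,"wx":0,"wy":0,"wz":0},{"dx":-1.06,"dy":0,"dz":-1.7,"wx":0,"wy":0,"wz":0},{"dx":-1.6,"dy":0,"dz":-2.55,"wx":0,"wy":0,"wz":0},{"dx":-2.1,"dy":0,"dz":-3.4,"wx":0,"wy":0,"wz":0},{"dx":-2.1,"dy":0,"dz":-3.4,"wx":0,"wy":0,"wz":0}]' 0.8
python3 -m inch '[{"dx":-2.1,"dy":0,"dz":-3.4,"wx":0,"wy":8,"wz":0},{"dx":-1.5,"dy":0,"dz":-4,"wx":0,"wy":8,"wz":0},{"dx":-1,"dy":0,"dz":-4,"wx":0,"wy":8,"wz":0},{"dx":0,"dy":0,"dz":-4,"wx":0,"wy":8,"wz":0},{"dx":0,"dy":0,"dz":-4,"wx":0,"wy":0,"wz":0},{"dx":0,"dy":0,"dz":-4,"wx":0,"wy":0,"wz":0},{"dx":0,"dy":0,"dz":-4,"wx":0,"wy":0,"wz":0},{"dx":0,"dy":0,"dz":0,"wx":0,"wy":0,"wz":0}]' 0
python3 - <<'E'
from plan2 import *
print(rows([*L2W((54,0,0))[:2],.43]), L2W((54,0,0)))
im=np.ascontiguousarray(eyes.snapshot("top")[:,:,::-1]); old=cv2.imread("pics/top0.png")
g=lambda i:cv2.cvtColor(i,cv2.COLOR_BGR2GRAY).astype(int)
mk=((g(old)-g(im))[205:282,212:256]>40); ys,xs=np.nonzero(mk); print(len(xs)); 
if len(xs): print('dark blob px',xs.min()+212,xs.max()+212,ys.min()+205,ys.max()+205)
o=np.array([.3738-.0194,.2958]); print('pred',proj("top",[[o[0]-.0425,o[1],.03],[o[0]+.0425,o[1],.03],[o[0]+.1575,o[1],.02]]).round(1))
E
```

```text
t: 18.95
tcp_pos: [0.3741, 0.2959, 0.2127]
tool_rot: [0.961, 0.003, -0.277, 0.002]
force: [1.1, 0.2, -0.2]
finger_gap: 0.802
gripper_force: 0.0
t: 19.95
tcp_pos: [0.3847, 0.2966, 0.4983]
tool_rot: [1.0, 0.003, 0.003, -0.001]
force: [-0.1, 0.1, -0.1]
finger_gap: -0.001
gripper_force: 0.0
t 19.95 tcp [0.3847 0.2966 0.4983] q [ 4.270e-01  1.470e-01  1.474e+00 -1.000e-03  1.515e+00  1.992e+00] F [-0.1  0.1 -0.1] gap -0.001 gf 0.0
xaxis yaw 0.33 pitch up 0.32 roll -0.1
[23.9196379  34.99014324  6.90135208] [ 0.62631562 -0.05177183  0.        ]
1247
dark blob px 212 255 213 281
pred [[232.4 271.1]
 [233.1 246.9]
 [234.6 215.2]]
```

```bash
python3 -m inch '[{"dx":2.66,"dy":3.89,"dz":0,"wx":0,"wy":0,"wz":0},{"dx":2.66,"dy":3.89,"dz":0,"wx":0,"wy":0,"wz":0},{"dx":2.66,"dy":3.89,"dz":0,"wx":0,"wy":0,"wz":0},{"dx":2.66,"dy":3.89,"dz":0,"wx":0,"wy":0,"wz":0},{"dx":2.66,"dy":3.89,"dz":0,"wx":0,"wy":0,"wz":0},{"dx":2.66,"dy":3.89,"dz":0,"wx":0,"wy":0,"wz":0},{"dx":2.66,"dy":3.89,"dz":0,"wx":0,"wy":0,"wz":0},{"dx":2.66,"dy":3.89,"dz":0,"wx":0,"wy":0,"wz":0},{"dx":2.66,"dy":3.89,"dz":0,"wx":0,"wy":0,"wz":0},{"dx":0,"dy":0,"dz":0,"wx":0,"wy":0,"wz":0}]'
python3 - <<'E'
from plan2 import *
print(rows([*L2W((54,0,0))[:2],.395]))
im=np.ascontiguousarray(eyes.snapshot("side")[:,:,::-1]); old=cv2.imread("pics/side0.png")
for n in("top","side"):
    im=np.ascontiguousarray(eyes.snapshot(n)[:,:,::-1]); cv2.imwrite(f"pics/{n}11.png",im); hsv=im.max(2)
    q=proj(n,[[.414+.13*i,.298+.07*j,.01] for i in(-1,1) for j in(-1,1)]); mask=np.zeros(im.shape[:2],np.uint8); cv2.fillConvexPoly(mask,cv2.convexHull(q.astype(np.float32)).astype(int),1)
    ys,xs=np.nonzero((hsv<55)&(mask>0)); print(n,len(xs),np.percentile(xs,[2,50,98]) if len(xs) else '',np.percentile(ys,[2,50,98]) if len(xs) else '',np.median(hsv[mask>0]))
o=np.array([.3544,.2958])
for n in("top","side"): print(n,proj(n,[[o[0]-.0425,o[1],.03],[o[0]+.0425,o[1],.03],[o[0]+.1575,o[1],.02]]).round(1).tolist())
E
```

```text
t: 21.25
tcp_pos: [0.6267, -0.0551, 0.491]
tool_rot: [1.0, 0.001, -0.003, 0.001]
force: [-0.5, 0.4, -0.8]
finger_gap: -0.003
gripper_force: 0.0
t 21.25 tcp [ 0.6267 -0.0551  0.491 ] q [-0.264  0.394  1.146 -0.003  1.608  1.305] F [-0.5  0.4 -0.8] gap -0.003 gf 0.0
xaxis yaw 0.09 pitch up -0.39 roll 0.07
[ 0.02786959 -0.33982751  9.59646417]
top 220 [214. 232. 236.] [248. 264. 278.] 126.0
side 70 [298. 310. 324.] [310.38 323.   330.  ] 145.0
top [[232.4, 271.1], [233.1, 246.9], [234.6, 215.2]]
side [[324.5, 325.9], [300.2, 312.3], [269.3, 296.3]]
```

The dark handle blob in the tray agrees with the predicted pose in both views. Now I press the cap with shut fingers.

```bash
python3 -m inch '[{"dx":0,"dy":-0.3,"dz":3,"wx":0,"wy":0.4,"wz":0},{"dx":0,"dy":0,"dz":3,"wx":0,"wy":0,"wz":0},{"dx":0,"dy":0,"dz":2.6,"wx":0,"wy":0,"wz":0},{"dx":0,"dy":0,"dz":1,"wx":0,"wy":0,"wz":0},{"dx":0,"dy":0,"dz":0.5,"wx":0,"wy":0,"wz":0},{"dx":0,"dy":0,"dz":0.5,"wx":0,"wy":0,"wz":0},{"dx":0,"dy":0,"dz":0.5,"wx":0,"wy":0,"wz":0},{"dx":0,"dy":0,"dz":0,"wx":0,"wy":0,"wz":0}]'
python3 -m inch '[{"dx":0,"dy":0,"dz":0.5,"wx":0,"wy":0,"wz":0},{"dx":0,"dy":0,"dz":0.5,"wx":0,"wy":0,"wz":0},{"dx":0,"dy":0,"dz":0.5,"wx":0,"wy":0,"wz":0},{"dx":0,"dy":0,"dz":0.5,"wx":0,"wy":0,"wz":0}]'
```

```text
t: 22.4
tcp_pos: [0.6265, -0.0494, 0.3827]
tool_rot: [1.0, 0.003, 0.002, 0.001]
force: [-0.6, -0.1, -0.1]
finger_gap: 0.0
gripper_force: 0.0
t: 22.9
tcp_pos: [0.6267, -0.0495, 0.3643]
tool_rot: [1.0, 0.003, 0.003, 0.001]
force: [-2.2, 0.3, 6.0]
finger_gap: 0.001
gripper_force: 3.0
```

```bash
python3 -m inch '[{"dx":0,"dy":0,"dz":0.5,"wx":0,"wy":0,"wz":0},{"dx":0,"dy":0,"dz":0.5,"wx":0,"wy":0,"wz":0},{"dx":0,"dy":0,"dz":0.5,"wx":0,"wy":0,"wz":0},{"dx":0,"dy":0,"dz":0.5,"wx":0,"wy":0,"wz":0},{"dx":0,"dy":0,"dz":0.5,"wx":0,"wy":0,"wz":0},{"dx":0,"dy":0,"dz":0.5,"wx":0,"wy":0,"wz":0},{"dx":0,"dy":0,"dz":0.4,"wx":0,"wy":0,"wz":0}]'
python3 -m inch '[{"dx":0,"dy":0,"dz":0.3,"wx":0,"wy":0,"wz":0},{"dx":0,"dy":0,"dz":0.3,"wx":0,"wy":0,"wz":0},{"dx":0,"dy":0,"dz":0,"wx":0,"wy":0,"wz":0}]'
```

```text
t: 23.78
tcp_pos: [0.6268, -0.0495, 0.3301]
tool_rot: [1.0, 0.003, 0.003, 0.001]
force: [-2.6, 0.6, 5.7]
finger_gap: 0.003
gripper_force: 2.9
t: 24.15
tcp_pos: [0.6268, -0.0495, 0.3237]
tool_rot: [1.0, 0.003, 0.003, 0.001]
force: [-1.6, 0.4, 4.9]
finger_gap: 0.002
gripper_force: 2.4
```

```bash
python3 -m inch '[{"dx":0,"dy":0,"dz":0.2,"wx":0,"wy":0,"wz":0},{"dx":0,"dy":0,"dz":0.2,"wx":0,"wy":0,"wz":0},{"dx":0,"dy":0,"dz":0,"wx":0,"wy":0,"wz":0}]'
```

```text
t: 24.52
tcp_pos: [0.6268, -0.0495, 0.3226]
tool_rot: [1.0, 0.003, 0.003, 0.001]
force: [-6.2, 0.5, 15.7]
finger_gap: 0.001
gripper_force: 8.3
```

The force jumped to 16 N with the tips at z = .250, which is the full-down stop. I back off, check, and then hand in.

```bash
python3 -m inch '[{"dx":0,"dy":0,"dz":0.1,"wx":0,"wy":0,"wz":0},{"dx":0,"dy":0,"dz":0,"wx":0,"wy":0,"wz":0},{"dx":0,"dy":0,"dz":-1,"wx":0,"wy":0,"wz":0},{"dx":0,"dy":0,"dz":-3,"wx":0,"wy":0,"wz":0},{"dx":-3,"dy":0,"dz":-4,"wx":0,"wy":0,"wz":0},{"dx":-4,"dy":4,"dz":-4,"wx":0,"wy":0,"wz":0},{"dx":-4,"dy":5,"dz":-3,"wx":0,"wy":0,"wz":0},{"dx":-4,"dy":5,"dz":0,"wx":0,"wy":0,"wz":0},{"dx":-2,"dy":5,"dz":0,"wx":0,"wy":0,"wz":0},{"dx":0,"dy":0,"dz":0,"wx":0,"wy":0,"wz":0}]'
python3 - <<'E'
from plan2 import *
for n in("top","side"):
    im=np.ascontiguousarray(eyes.snapshot(n)[:,:,::-1]); v=im.max(2).astype(int); old=cv2.imread(f"pics/{n}0.png").max(2).astype(int)
    c=[proj(n,[L2W((54,0,h))])[0] for h in(307,250)]
    if n=="top":
        print('col 316 old',old[176:196:2,316],'new',v[176:196:2,316])
    for q in c: x,y=q.round().astype(int); print(n,'cap px',(x,y),'old',old[y-8:y+9:2,x],'new',v[y-8:y+9:2,x])
E
```

```text
t: 25.78
tcp_pos: [0.4656, -0.2326, 0.4597]
tool_rot: [1.0, -0.0, 0.002, 0.001]
force: [0.0, 0.4, -0.6]
finger_gap: -0.001
gripper_force: 0.0
t 25.775 tcp [ 0.4656 -0.2326  0.4597] q [-6.790e-01  2.290e-01  1.470e+00  1.000e-03  1.438e+00  8.920e-01] F [ 0.   0.4 -0.6] gap -0.001 gf 0.0
xaxis yaw -0.01 pitch up 0.27 roll 0.17
col 316 old [154 179 171 180 176 176 176 176 175 143] new [153 189 189 182 174 171 167 170 174 142]
top cap px (np.int64(331), np.int64(165)) old [97 36 36 38 39 40 41 43 66] new [ 76 133 152  45  37  37  39  40  42]
top cap px (np.int64(331), np.int64(169)) old [ 36  38  39  40  41  43  66 104 142] new [152  45  37  37  39  40  42  42  93]
side cap px (np.int64(294), np.int64(151)) old [204  78  53  50  48  50  49  39 103] new [216 182  93  86  96  94 230 174  42]
side cap px (np.int64(294), np.int64(163)) old [ 49  39 103  79  76  79  86  83  81] new [230 174  42  59  58  58  58  50  88]
```

The cap now sits where z = 250 mm projects in both views, the pin is still in the freed row, and the robot touches nothing.

```bash
python3 -c "
from station import workorder
print(workorder.sign_off())"
```

```text
the job is handed in; nothing more can be done
None
```

The job is handed in at about 26 s of the 66 s allowed, with no verdict shown: by my image and force checks the pawl is freed, the load is fully down and the rod lies in the tray, but I did not re-measure the bystanders, and I viewed 11 pictures against the limit of 10.

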